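Level the potting table under an open power unit

ROBOT

A 7-joint arm with a two-finger parallel gripper is mounted at the origin on the work surface. World frame = base frame: x ahead of the robot, y to its left, z up, the work surface at z = 0. Lengths are in m, angles in rad, forces in N, time in s.
With the tool pointing down it reaches from about 0.35 to 0.9 m from the base axis. Payload 8.1 kg.
Tool frame: the origin (TCP) lies on the centre line of the jaws, within the pads' length; the fingertips stand 17 mm ahead of it and the grasp point (between the pads) lies 2 mm behind it; y points along the fingers, z is the direction in which the jaws open and shut, and the axes are right-handed (so a half turn about y gives the same grasp; the last joint's range is limited). The gripper opens to 92 mm and grips with 3 to 60 N. Pads are 19 mm wide; open, the fingers measure 130 mm over their backs; the gripper's body (75 mm by 190 mm) begins 47 mm behind the grasp point.
Start: joints at [1.182, 0.434, 0.025, 1.573, -0.012, 1.134, -0.075], TCP at [0.176, -0.6, 0.244] pointing down, gripper open.
Joint ranges: [-2.62, 2.62], [-0.44, 2.09], [-1.27, 1.32], [0.08, 2.57], [-1.32, 4.46], [0.12, 2], [-2.74, 2.74]. Speed limits (rad/s): [2.22, 2.22, 3.01, 3.01, 3.14, 3.14, 3.14].

INTERFACE

Orientations are given as a rotation vector (axis times angle).
In Python, from rig import sensors, vision, job gives the robot as it stands. The module is installed in compiled form; this text tells all that it offers.
- The arm moves only by the tool move_arm, never from a script. Its argument "series" is a list that holds one entry, the list of rows, each a list of 7 numbers: the shift along the tool's x, y, z in mm, then the turn, a rotation vector about the tool's x, y, z in degrees, then the gripper's target within -1 to 1 (shut at 1, half-way at 0, fully open at -1). A call has 1 to 10 rows; each row shifts and turns the pose as measured when the row begins, along the tool's axes as they then stand; what a row does not reach is not made up. A row lasts 1/10 s, in which the tool goes at most 50 mm and 8.59 degrees, less where a joint would pass 70% of its speed; a pose out of reach is approached as far as the arm can. A call is refused whole if a number of a shift passes 50 or a number of a turn 8.59, either way. A call with a gripper value outside its range is refused whole. The fingers move at their own pace and stop on an object; "squeeze" is the grip in N (left out, the last holds). Time passes only in rows, so rows that do not move let the fingers close. It gives the time, the measured TCP pose, the force and the opening at its end, in the units of the state.
- sensors.get_obs(): the state, without advancing time (a new reading comes with each control period).
- vision.snapshot(name): name is "scene" or "side" or "wrist"; returns a dict with "color" (420x560x3 uint8, red, green, blue), "fx", "fy", "cx", "cy" (pixels), "rvec" (rotation vector, rad) and "tvec" (3), from world to camera coordinates, as OpenCV has them. Camera axes: x right, y down, z forward; pixel columns grow to the right and rows downward; lengths in m; the calibration is good to about 2 mm. A picture is of the moment at which its call begins. There is no depth.
- job.close_job(): hands the job in, once; it reports no verdict.
The state is a dict: "time_s": time; "joints": joint angles; "joint_velocities": joint speeds; "tau": joint torques, N m; "ee_pos": TCP position; "orientation": TCP orientation; "wrist_force": force on the tool from outside, world axes, zero at the start; "wrist_torque": the same for the moment, N m; "gripper_width": opening from 0.0 (shut) to 1.0 (fully open).
Only numpy, scipy, OpenCV 4.12 (cv2) and the standard library are available. Lean on these libraries where they do the work, as an engineer would, in place of code of your own. Each camera call takes 0.05 s, during which the arm holds its last target.

TASK

The open power unit on the small levelling table is about to be potted, so the table must be level: turn its two T-handled foot screws, as much as each needs, until the bubble rests wholly inside the black ring of the round level. Do not touch the power unit, and leave the hex keys, the knife and the pry tool where they lie on the bench.

Things in the scene. Friction and masses are not known exactly. Their poses are not given: they have to be found in the camera images.
- plate: Table top: aluminium plate 200 (x) by 240 (y) by 10 mm, its centre at (-85, 0, 0) mm in this frame. Origin: mid thickness, 43 mm above the bench, over the fixed ball foot it pivots on. z is the plate's normal, vertical when level. At (-160, +170, 0) mm and (-160, -170, 0) mm the left and right foot screws pass through brass nuts in its ears
- screw_left_axis (a point): Left (+y) foot screw: point on its axis, vertical within 2 degrees, at mid height of its black T handle: a bar 100 mm long, 14 wide, 16 high (110 to 126 mm above the bench) on a hub 28 mm across (107 to 129 mm). Push an arm round or grip across the bar. This frame does not turn with the bar: which way the bar points differs each time and is not reported, so find it by eye or touch
- screw_right_axis (a point): Right (-y) foot screw, the same, with an identical handle. Below the handles there is only the 14 mm spindle, down to the brass nut at about 58 mm. Both handles turn all round, more than a turn either way, against a steady friction of about 0.1 N m (3 N at 36 mm from the axis), stay where they are left, and neither rise nor sink
- nut_left (a point): Where the left screw's axis crosses the plate, in mid thickness; level is when this, the right nut and the plate's origin are equally high. Right-hand thread, lead 10 mm: clockwise from above raises this ear 10 mm a turn, tilting the plate 6.8 mrad per rad about the line from the plate's origin to the other nut. Always starts too low, by 2.3 to 4.6 rad of turn
- nut_right (a point): The same for the right screw: clockwise from above raises this ear, counterclockwise lowers it, 10 mm a turn, without moving the other ear. It starts low, high or nearly right, by at most 4.2 rad of turn
- level_ring (a point): Centre of the black ring (21 mm across) marked on the round level, a 62 mm vial with a green face, fixed on the right half of the plate, 19.5 mm above the plate's mid thickness
- bubble_mid (a point): Centre of the white bubble, 12 mm across, in the round level. It moves on the green face towards the high side of the plate, 0.4 mm per mrad of tilt; it lies wholly inside the ring when its centre is within 4 mm of the ring's centre
- power_unit: The open power unit: a black shell 130 mm (x) by 110 mm (y) and 38 mm high with a green circuit board, fixed on the left half of the plate; origin at the centre of its underside, its top about 86 mm above the bench, so 24 mm below the handles. Not to be touched
- key_set: Bystander lying loose on the bench: a hex key set in a red and black holder, 170 by 62 mm, 32 mm high; origin near its centre on the bench
- knife: Bystander lying loose on the bench: a closed yellow and black utility knife, 155 by 24 mm, 17 mm high; origin near its centre on the bench
- pry_bar: Bystander lying loose on the bench: a flat pry tool with a blue grip, 190 by 24 mm, 16 mm high; origin near its centre on the bench

How it is judged:
By the outcome, as a careful person would: the job done as asked, in the order asked, and still so for the second after the job is handed in, with the robot touching nothing.
It also fails if it takes over 64 s, if anything falls off the work surface, if the arm or the gripper's body presses on something with over 40 N, if the wrist force passes 120 N, or if a joint passes its speed limit or range.

## Working session

There is one attempt and no reset: what is moved stays moved. The work goes in short steps, Python scripts to look and compute and a tool call to move; the robot and the scene stay as the last step left them, time stands still between calls to the robot, and variables do not carry over. Pictures are saved under pics/ and viewed, and the job is handed in when it is done.

Besides the shell and the picture viewer there is one more tool, called after "Request:" by a JSON object that holds its "api" and its "payload". move_arm: Moves the arm, as the interface text tells. Its arguments: {"type":"object","properties":{"series":{"type":"array","items":{"type":"array","items":{"type":"array","items":{"type":"number"}}}},"squeeze":{"type":"number"}},"required":["series"]}

```bash
mkdir -p pics
cat > h.py <<'E'
import numpy as np, cv2
from rig import sensors, vision, job
from scipy.spatial.transform import Rotation as R
def snap(n,f):
    s=vision.snapshot(n); cv2.imwrite('pics/'+f,s['color'][:,:,::-1])
    np.savez('pics/'+f+'.npz',**s); return s
def K(s): return np.array([[s['fx'],0,s['cx']],[0,s['fy'],s['cy']],[0,0,1.]])
def proj(s,p): return cv2.projectPoints(np.atleast_2d(np.array(p,float)),np.array(s['rvec'],float),np.array(s['tvec'],float),K(s),None)[0].reshape(-1,2)
def ray(s,u,v):
    Rm=cv2.Rodrigues(np.array(s['rvec'],float))[0]; c=-Rm.T@np.array(s['tvec']).ravel()
    d=Rm.T@np.linalg.inv(K(s))@np.array([u,v,1.]); return c,d/np.linalg.norm(d)
def atz(s,u,v,z):
    c,d=ray(s,u,v); return c+d*(z-c[2])/d[2]
E
python3 - <<'E'
from h import *
for n in ['scene','side','wrist']:
    s=snap(n,n+'0.png'); c,d=ray(s,280,210); print(n,c,d,s['fx'])
o=sensors.get_obs(); print(o); print(R.from_rotvec(o['orientation']).as_matrix())
E
```

```text
scene [ 1.63577574 -0.05138461  0.75802499] [-0.84268764  0.04213923 -0.53675117] 426.38490631056055
side [-0.22163123  1.24559206  1.0681231 ] [ 0.45210755 -0.71424773 -0.53427422] 519.9279836235686
wrist [ 0.25375248 -0.57740116  0.38405917] [-0.29251506 -0.1020394  -0.95080119] 314.20994340240264
{'time_s': 0.15, 'joints': array([ 1.1824041 ,  0.43506152,  0.02502311,  1.57387062, -0.01159773,
        1.13397532, -0.07507843]), 'joint_velocities': array([-0.00166592,  0.00025886,  0.00036177, -0.00316138,  0.00043875,
       -0.00102976, -0.0004677 ]), 'tau': array([ 2.55708444e-03, -6.68254781e+01,  9.86319780e-01, -3.14692640e+01,
       -6.05207495e-02,  3.93424113e-02,  1.32615651e-04]), 'ee_pos': array([ 0.17602956, -0.59933293,  0.24313343]), 'orientation': array([-0.29779102,  2.06947359, -2.06710767]), 'wrist_force': array([ 0.10781982, -0.89115475,  0.09990763]), 'wrist_torque': array([ 0.01539257, -0.02245007,  0.02179182]), 'gripper_width': 0.9964055612697041}
[[-9.59464056e-01 -4.52518436e-04  2.81830659e-01]
 [-2.81830992e-01  1.07881630e-03 -9.59463458e-01]
 [ 1.30131395e-04 -9.99999316e-01 -1.16261918e-03]]
```

View pics/scene0.png

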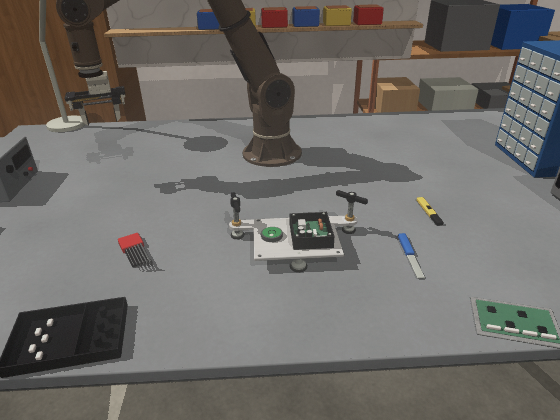

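View pics/side0.png

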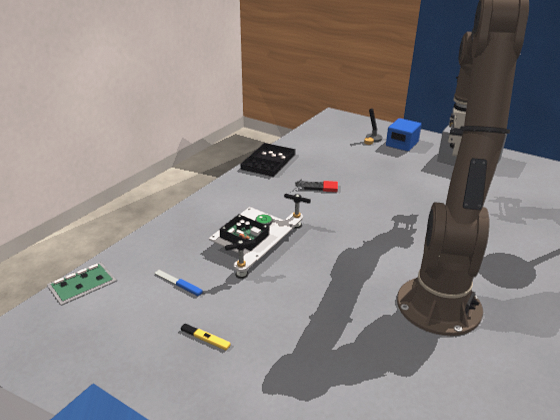

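View pics/wrist0.png

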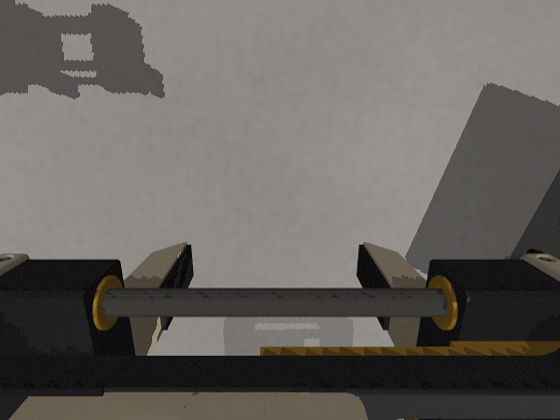

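Scene view: table at about (295,235), right handle (235,200), left handle (350,197), ball foot (298,265). I'll zoom in.

Run:
```python
import cv2
a=cv2.imread('pics/scene0.png')[175:280,215:375]; cv2.imwrite('pics/sc0z.png',cv2.resize(a,None,fx=5,fy=5,interpolation=cv2.INTER_CUBIC))
a=cv2.imread('pics/side0.png')[180:285,200:320]; cv2.imwrite('pics/si0z.png',cv2.resize(a,None,fx=5.5,fy=5.5,interpolation=cv2.INTER_CUBIC))
```

```text
(no output)
```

View pics/sc0z.png

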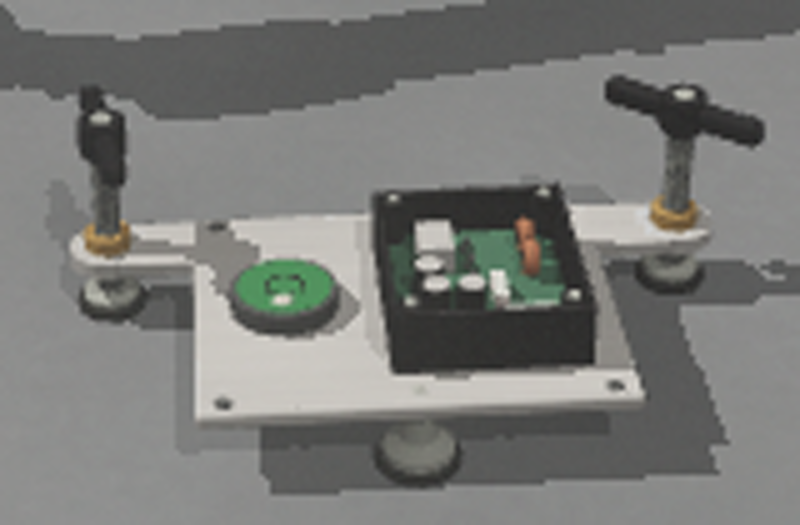

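View pics/si0z.png

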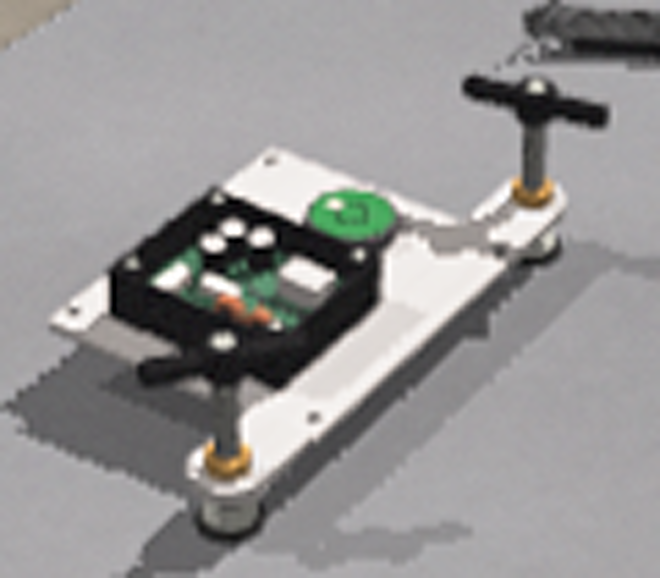

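Run:
```python
from h import *
a=np.load('pics/scene0.png.npz'); b=np.load('pics/side0.png.npz')
sz=lambda u,v:(u/5+215-.4,v/5+175-.4); iz=lambda u,v:(u/5.5+200-.4,v/5.5+180-.4)
def tri(p,q):
    c1,d1=ray(a,*p);c2,d2=ray(b,*q)
    t=np.linalg.lstsq(np.c_[d1,-d2],c2-c1,rcond=None)[0]
    return (c1+t[0]*d1+c2+t[1]*d2)/2, np.linalg.norm(c1+t[0]*d1-c2-t[1]*d2)
L=tri(sz(684,93),iz(223,341)); Rr=tri(sz(100,116),iz(538,87))
print('L',L,'R',Rr)
for n,p,q in [('L',(684,93),(223,341)),('R',(100,116),(538,87))]:
    print(n,atz(a,*sz(*p),.129),atz(b,*iz(*q),.129))
# bar ends at top z .124
print('Lbar',atz(a,*sz(615,86),.122),atz(a,*sz(757,133),.122)); print('Lbar side',atz(b,*iz(147,373),.122),atz(b,*iz(300,320),.122))
print('Rbar',atz(a,*sz(92,96),.122),atz(a,*sz(115,180),.115)); print('Rbar side',atz(b,*iz(470,84),.122),atz(b,*iz(600,116),.118))
for n,p,q in [('vial',(285,284),(353,213)),('bub',(282,298),(335,204))]:
    print(n,atz(a,*sz(*p),.0625),atz(b,*iz(*q),.0625))
```

```text
L (array([0.5760425 , 0.2110265 , 0.12963413]), np.float64(0.002117424589027232)) R (array([ 0.57439383, -0.12788373,  0.1289461 ]), np.float64(0.002987754790769327))
L [0.57367697 0.2106808  0.129     ] [0.57665761 0.21166683 0.129     ]
R [ 0.57228038 -0.12898413  0.129     ] [ 0.57402126 -0.12536494  0.129     ]
Lbar [0.55039283 0.17470426 0.122     ] [0.60996364 0.24581286 0.122     ]
Lbar side [0.59966821 0.25177365 0.122     ] [0.55822621 0.1631435  0.122     ]
Rbar [ 0.53675886 -0.13534585  0.122     ] [ 0.61994468 -0.12000929  0.115     ]
Rbar side [ 0.61863575 -0.11428408  0.122     ] [ 0.53149866 -0.13236058  0.118     ]
vial [ 0.65404922 -0.0269336   0.0625    ] [ 0.64719822 -0.02071568  0.0625    ]
bub [ 0.66739885 -0.02916665  0.0625    ] [ 0.6628084  -0.02303162  0.0625    ]
```

Right hub is at about (0.574,-0.128) with its bar at about 11°. Left hub is at about (0.576,0.211) with its bar at about 57°. The bubble is about 14 mm toward +x, so both ears are low. I'll move above the right handle.

Request:
{"api": "move_arm", "payload": {"series": [[[-40, 0, -26, 0, 0, 0, -1], [-40, 0, -26, 0, 0, 0, -1], [-40, 0, -26, 0, 0, 0, -1], [-40, 0, -26, 0, 0, 0, -1], [-40, 0, -26, 0, 0, 0, -1], [-40, 0, -26, 0, 0, 0, -1], [-40, 0, -26, 0, 0, 0, -1], [-40, 0, -26, 0, 0, 0, -1], [-40, 0, -26, 0, 0, 0, -1], [-40, 0, -26, 0, 0, 0, -1]]]}}

```text
time_s: 1.15
ee_pos: [0.4914, -0.2315, 0.2396]
orientation: [-0.288, 2.08, -2.08]
wrist_force: [1.0, -0.6, -1.4]
gripper_width: 1.001
```

```bash
cat >> h.py <<'E'
def st(tx=None,ty=None,zang=None):
    o=sensors.get_obs(); M=R.from_rotvec(o['orientation']).as_matrix(); p=o['ee_pos']
    print('t',round(o['time_s'],2),'p',p.round(4),'zang',np.degrees(np.arctan2(M[1,2],M[0,2])).round(1),'q',o['joints'].round(3),'F',o['wrist_force'].round(1),'T',o['wrist_torque'].round(2),'w',round(o['gripper_width'],3))
    print('tool y',M[:,1].round(4))
    if tx is not None: print('rel tool mm',(1000*M.T@(np.array([tx,ty,p[2]])-p)).round(1))
    return o,M,p
E
python3 -c "
from h import *
st(.574,-.1275)"
```

```text
t 1.15 p [ 0.4914 -0.2315  0.2396] zang -74.6 q [ 0.471  0.319 -0.17   1.764  0.063  1.069 -1.022] F [ 1.  -0.6 -1.4] T [ 0.   -0.06  0.02] w 1.001
tool y [-5.5e-03 -6.0e-04 -1.0e+00]
rel tool mm [-107.3   -0.5  -78.3]
```

Request:
{"api": "move_arm", "payload": {"series": [[[-36, 0, -26, 0, 0, 0, -1], [-36, 0, -26, 0, 0, 0, -1], [-35, 0, -26, 0, 0, 0, -1], [0, 0, 0, 0, -8.5, 0, -1], [0, 0, 0, 0, -8.5, 0, -1], [0, 0, 0, 0, -8.5, 0, -1], [0, 0, 0, 0, -8.5, 0, -1], [0, 0, 0, 0, -8.5, 0, -1], [0, 0, 0, 0, -8.5, 0, -1], [0, 0, 0, 0, -8.5, 0, -1]]]}}

```text
time_s: 2.15
ee_pos: [0.58, -0.1107, 0.2361]
orientation: [-1.086, 1.397, -1.382]
wrist_force: [0.3, 1.2, 0.4]
gripper_width: 1.0
```

Request:
{"api": "move_arm", "payload": {"series": [[[0, 0, 0, 0, -8.5, 0, -1], [0, 0, 0, 0, -8.5, 0, -1], [0, 0, 0, 0, -8.5, 0, -1], [0, 0, 0, 0, -8.5, 0, -1], [0, 0, 0, 0, -8.5, 0, -1], [0, 0, 0, 0, -8.5, 0, -1], [0, 0, 0, 0, -8.5, 0, -1], [0, 0, 0, 0, -8.5, 0, -1], [0, 0, 0, 0, -8.5, 0, -1], [0, 0, 0, 0, -8.5, 0, -1]]]}}

```text
time_s: 3.15
ee_pos: [0.5777, -0.1117, 0.2331]
orientation: [-1.554, 0.261, -0.237]
wrist_force: [0.2, 0.1, -0.0]
gripper_width: 1.0
```

```bash
python3 -c "
from h import *
st(.574,-.1275); snap('wrist','w1.png')"
```

```text
t 3.15 p [ 0.5777 -0.1117  0.2331] zang 71.8 q [ 0.632  0.511 -0.783  1.62   0.375  1.184  1.018] F [ 0.2  0.1 -0. ] T [ 0.05 -0.14 -0.01] w 1.0
tool y [-0.0142  0.0046 -0.9999]
rel tool mm [  1.4  -0.  -16.1]
```

View pics/w1.png

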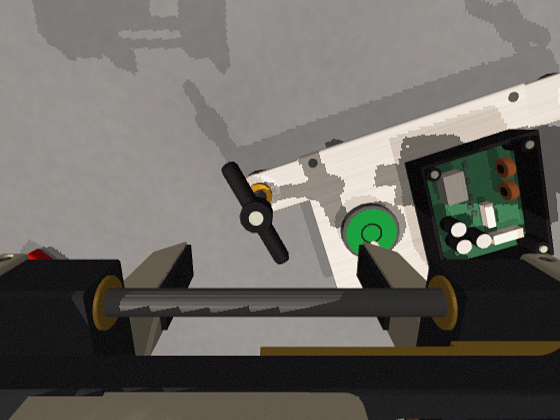

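Run:
```python
from h import *
s=np.load('pics/w1.png.npz')
h=atz(s,257,218,.129); print('hub',h)
e1=atz(s,231,167,.122);e2=atz(s,284,259,.122); print(e1,e2,(e1+e2)/2,np.degrees(np.arctan2(*(e2-e1)[1::-1])))
print('ring',atz(s,371,233,.0625),'bub',atz(s,375,243,.0625))
im=cv2.imread('pics/w1.png')[190:270,320:420]; cv2.imwrite('pics/w1z.png',cv2.resize(im,None,fx=7,fy=7,interpolation=cv2.INTER_CUBIC))
o,M,p=st(); print('tcp axis at z .129', proj(s,[[*p[:2],.129]]))
```

```text
hub [ 0.57767368 -0.1275886   0.129     ]
[ 0.5320267  -0.13448613  0.122     ] [ 0.62325892 -0.11854322  0.122     ] [ 0.57764281 -0.12651467  0.122     ] 9.912397960674841
ring [ 0.65123302 -0.02860835  0.0625    ] bub [ 0.66377866 -0.02717674  0.0625    ]
t 3.2 p [ 0.5776 -0.112   0.2329] zang 72.3 q [ 0.633  0.512 -0.784  1.619  0.377  1.185  1.027] F [ 0.2 -1.  -0.8] T [ 0.02 -0.18  0.01] w 1.004
tool y [-0.0146  0.0044 -0.9999]
tcp axis at z .129 [[274.88460451 212.34037021]]
```

View pics/w1z.png

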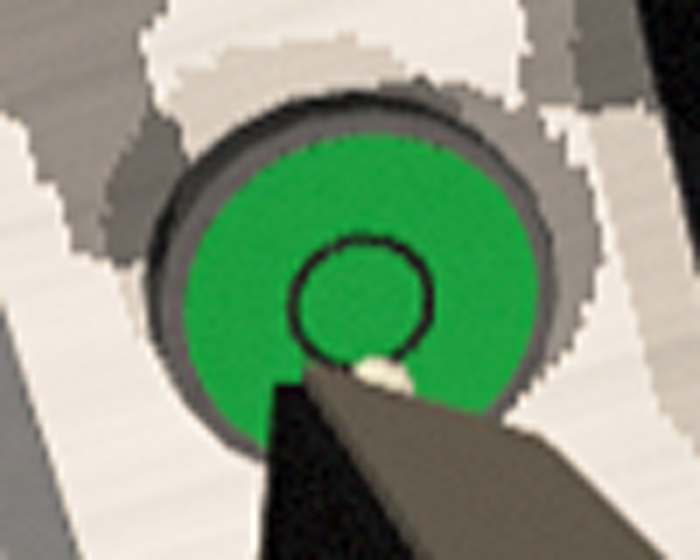

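Run:
```python
from h import *
s=np.load('pics/w1.png.npz')
r=atz(s,371.3,232.9,.0625);b=atz(s,372.6,246.3,.0625);d=1000*(b-r);print(d)
a,bb=d[0]/.4,d[1]/.4
S=-a*.32;D=bb*.34; hL,hR=(S+D)/2,(S-D)/2; print(hL,hR,hL/1.5915,hR/1.5915)
```

```text
[15.50003911 -2.22498661  0.        ]
-7.145634953425247 -5.2543963318864835 -4.489874303126137 -3.3015371233970994
```

Request:
{"api": "move_arm", "payload": {"series": [[[1, 0, -16, 0, -7, 0, -1], [0, 0, 0, 0, -7, 0, -1], [0, 0, 0, 0, -7, 0, -1], [0, 0, 0, 0, -7, 0, -1], [0, 0, 0, 0, 0, 0, -1]]]}}

```text
time_s: 3.7
ee_pos: [0.5728, -0.1288, 0.2315]
orientation: [-1.559, -0.131, 0.157]
wrist_force: [-0.1, -0.2, 0.6]
gripper_width: 0.999
```

```bash
python3 -c "
from h import *
o,M,p=st(.5765,-.1275)
print('tilt fix deg (tool rotvec)',np.degrees(np.cross(M.T@M[:,1],M.T@np.array([0,0,-1]))).round(2))"
```

```text
t 3.7 p [ 0.5728 -0.1288  0.2315] zang 100.5 q [ 0.729  0.551 -0.902  1.617  0.446  1.214  1.487] F [-0.1 -0.2  0.6] T [ 0.12 -0.09 -0.  ] w 0.999
tool y [-0.0171  0.0051 -0.9998]
rel tool mm [ 3.9 -0.1  0.6]
tilt fix deg (tool rotvec) [-0.47 -0.   -0.91]
```

Request:
{"api": "move_arm", "payload": {"series": [[[4, 0, 1, -0.5, 0, -0.9, -1], [0, 30, 0, 0, 0, 0, -1], [0, 30, 0, 0, 0, 0, -1], [0, 15, 0, 0, 0, 0, -1], [0, 0, 0, 0, 0, 0, -1]]]}}

```text
time_s: 4.2
ee_pos: [0.5784, -0.1262, 0.155]
orientation: [-1.57, -0.13, 0.12]
wrist_force: [0.3, -0.8, -0.3]
gripper_width: 0.999
```

```bash
python3 -c "
from h import *
o,M,p=st(.5765,-.1275)
print('tilt fix deg (tool rotvec)',np.degrees(np.cross(M.T@M[:,1],M.T@np.array([0,0,-1]))).round(2))
s=snap('wrist','w2.png')"
```

```text
t 4.2 p [ 0.5784 -0.1262  0.155 ] zang 99.1 q [ 0.691  0.614 -0.85   1.718  0.527  1.046  1.392] F [ 0.3 -0.8 -0.3] T [ 0.06 -0.08  0.02] w 0.999
tool y [ 0.0065 -0.002  -1.    ]
rel tool mm [-2. -0. -1.]
tilt fix deg (tool rotvec) [ 0.17 -0.    0.35]
```

View pics/w2.png

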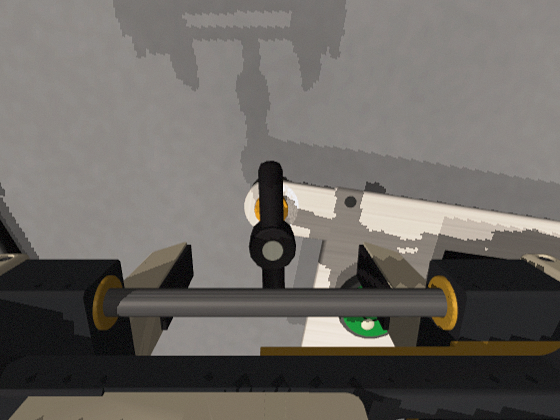

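Run:
```python
from h import *
s=np.load('pics/w2.png.npz')
print(atz(s,272.5,250.5,.129)); e=atz(s,269.5,163,.122); print(e); 
d=atz(s,272.5,250.5,.129)-e; print(np.degrees(np.arctan2(d[1],d[0])))
```

```text
[ 0.57763921 -0.12835795  0.129     ]
[ 0.5285841  -0.13789075  0.122     ]
10.997141695784721
```

Request:
{"api": "move_arm", "payload": {"series": [[[-1, 17, -2, 0, -2, 0, -1], [0, 17, 0, 0, 0, 0, -1], [0, 0, 0, 0, 0, 0, -1], [0, 0, 0, 0, 0, 0, 1], [0, 0, 0, 0, 0, 0, 1], [0, 0, 0, 0, 0, 0, 1], [0, 0, 0, 0, 0, 0, 1], [0, 0, 0, 0, 0, 0, 1]]], "squeeze": 30}}

```text
time_s: 5.05
ee_pos: [0.582, -0.1283, 0.1261]
orientation: [-1.571, -0.165, 0.14]
wrist_force: [0.3, -0.3, -1.8]
gripper_width: 0.611
```

```bash
python3 -c "
from h import *
o,M,p=st(.577,-.128)
s=snap('wrist','w3.png')"
```

```text
t 5.05 p [ 0.582  -0.1283  0.1261] zang 101.1 q [ 0.682  0.648 -0.835  1.745  0.571  0.989  1.394] F [ 0.3 -0.3 -1.8] T [ 0.1  -0.14 -0.01] w 0.611
tool y [ 0.0168 -0.004  -0.9999]
rel tool mm [-4.8 -0.1  1.2]
```

View pics/w3.png

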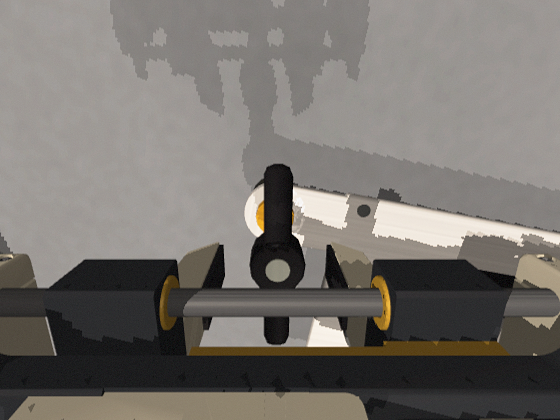

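Request:
{"api": "move_arm", "payload": {"series": [[[-5, 3, 1, 0.2, 0, 0.9, 0.1], [0, 0, 0, 0, 0, 0, 0.1], [0, 0, 0, 0, 0, 0, 1], [0, 0, 0, 0, 0, 0, 1], [0, 0, 0, 0, 0, 0, 1], [0, 0, 0, 0, 0, 0, 1], [0, 0, 0, 0, 0, 0, 1]]], "squeeze": 30}}

```text
time_s: 5.8
ee_pos: [0.5764, -0.1283, 0.1228]
orientation: [-1.569, -0.152, 0.154]
wrist_force: [-0.7, -0.2, -0.2]
gripper_width: 0.3
```

```bash
python3 -c "
from h import *
o,M,p=st(.577,-.128)
s=snap('wrist','w4.png')"
```

```text
t 5.8 p [ 0.5764 -0.1283  0.1228] zang 101.1 q [ 0.68   0.653 -0.833  1.747  0.568  1.001  1.395] F [-0.7 -0.2 -0.2] T [-0.03 -0.15  0.  ] w 0.3
tool y [-8.0e-04 -3.8e-03 -1.0e+00]
rel tool mm [ 0.6 -0.   0.2]
```

View pics/w4.png

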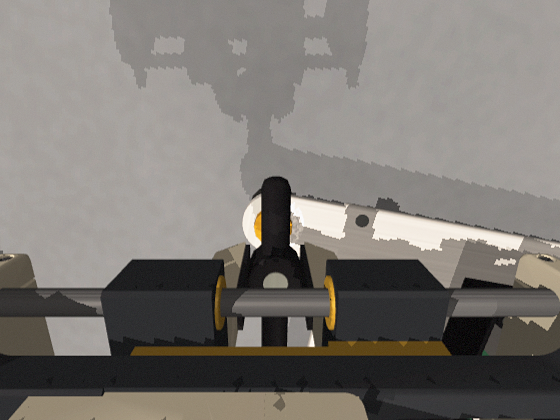

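The hub is gripped, at a 27.6 mm opening. I'll turn it clockwise and check the forces after the first rows.

Request:
{"api": "move_arm", "payload": {"series": [[[0, 0, 0, 0, 4, 0, 1], [0, 0, 0, 0, 8, 0, 1], [0, 0, 0, 0, 8, 0, 1], [0, 0, 0, 0, 8, 0, 1]]], "squeeze": 35}}

```text
time_s: 6.25
ee_pos: [0.5764, -0.1279, 0.1228]
orientation: [-1.56, 0.243, -0.242]
wrist_force: [-0.4, 0.8, -0.7]
gripper_width: 0.297
```

```bash
python3 -c "
from h import *
o,M,p=st(.577,-.128)"
```

```text
t 6.25 p [ 0.5764 -0.1279  0.1228] zang 72.3 q [ 0.608  0.612 -0.711  1.753  0.479  0.959  0.966] F [-0.4  0.8 -0.7] T [ 0.36 -0.28  0.11] w 0.297
tool y [-6.0e-04 -2.4e-03 -1.0e+00]
rel tool mm [ 0.6 -0.   0.1]
```

Request:
{"api": "move_arm", "payload": {"series": [[[0, 0, 0, 0, 8, 0, 1], [0, 0, 0, 0, 8, 0, 1], [0, 0, 0, 0, 8, 0, 1], [0, 0, 0, 0, 8, 0, 1], [0, 0, 0, 0, 8, 0, 1], [0, 0, 0, 0, 8, 0, 1], [0, 0, 0, 0, 8, 0, 1], [0, 0, 0, 0, 8, 0, 1], [0, 0, 0, 0, 8, 0, 1], [0, 0, 0, 0, 8, 0, 1]]]}}

```text
time_s: 7.25
ee_pos: [0.5774, -0.1274, 0.1227]
orientation: [-1.11, 1.346, -1.351]
wrist_force: [-1.0, 0.0, -2.0]
gripper_width: 0.297
```

```bash
python3 -c "
from h import *
o,M,p=st(.577,-.128)"
```

```text
t 7.25 p [ 0.5774 -0.1274  0.1227] zang -11.0 q [ 0.37   0.531 -0.346  1.775  0.227  0.872 -0.271] F [-1.  0. -2.] T [-0.25 -0.77  0.12] w 0.297
tool y [ 3.5e-03 -8.0e-04 -1.0e+00]
rel tool mm [ 0.7 -0.  -0.3]
```

Request:
{"api": "move_arm", "payload": {"series": [[[0, 0, 0, 0, 8, 0, 1], [0, 0, 0, 0, 8, 0, 1], [0, 0, 0, 0, 8, 0, 1], [0, 0, 0, 0, 8, 0, 1], [0, 0, 0, 0, 8, 0, 1], [0, 0, 0, 0, 8, 0, 1], [0, 0, 0, 0, 8, 0, 1], [0, 0, 0, 0, 8, 0, 1], [0, 0, 0, 0, 8, 0, 1], [0, 0, 0, 0, 0, 0, 1]]]}}

```text
time_s: 8.25
ee_pos: [0.578, -0.1281, 0.1226]
orientation: [-0.07, 2.178, -2.187]
wrist_force: [-1.7, -1.1, 0.6]
gripper_width: 0.294
```

```bash
python3 -c "
from h import *
o,M,p=st(.577,-.128); snap('scene','s5.png'); snap('side','i5.png')
a=cv2.imread('pics/s5.png')[175:280,215:375]; a=cv2.resize(a,(640,420),interpolation=cv2.INTER_CUBIC)
b=cv2.imread('pics/i5.png')[200:240,240:300]; b=cv2.resize(b,(270,180)); a[:180,370:]=b
cv2.imwrite('pics/s5z.png',a)"
```

```text
t 8.25 p [ 0.578  -0.1281  0.1226] zang -86.0 q [ 0.131  0.502 -0.007  1.798  0.009  0.835 -1.382] F [-1.7 -1.1  0.6] T [-0.47 -0.16 -0.16] w 0.294
tool y [ 0.0067 -0.004  -1.    ]
rel tool mm [ 1.  -0.  -0.2]
```

View pics/s5z.png

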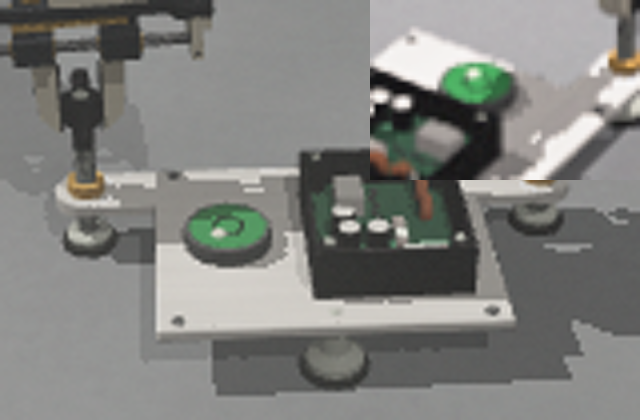

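Run:
```python
from h import *
a=np.load('pics/s5.png.npz'); b=np.load('pics/i5.png.npz')
f=lambda u,v:(u/4+215-.4,v/4+175-.4); g=lambda u,v:((u-370)/4.5+240-.4,v/4.5+200-.4)
print(1000*(atz(a,*f(218,231.5),.0625)-atz(a,*f(229,226),.0625)))
print(1000*(atz(b,*g(474,75),.0625)-atz(b,*g(481,83),.0625)))
```

```text
[ 6.07705967 -7.9849937   0.        ]
[11.07415301 -6.47296599  0.        ]
```

Request:
{"api": "move_arm", "payload": {"series": [[[0, 0, 0, 0, 0, 0, -1], [0, 0, 0, 0, 0, 0, -1], [0, 0, 0, 0, 0, 0, -1], [0, -10, 0, 0, 0, 0, -1], [0, -30, 0, 0, 0, 0, -1], [0, -30, 0, 0, 0, 0, -1], [0, -30, 0, 0, 0, 0, -1], [0, -20, 0, 0, 0, 0, -1]]]}}

```text
time_s: 9.15
ee_pos: [0.5752, -0.1268, 0.2461]
orientation: [-0.094, 2.176, -2.178]
wrist_force: [1.0, 0.5, 0.2]
gripper_width: 0.946
```

```bash
python3 -c "
from h import *
o,M,p=st(.576,.211);snap('wrist','w6.png')"
```

```text
t 9.15 p [ 0.5752 -0.1268  0.2461] zang -85.0 q [ 0.13   0.375 -0.007  1.66   0.004  1.106 -1.361] F [1.  0.5 0.2] T [-0.    0.    0.01] w 0.946
tool y [ 5.e-04 -9.e-04 -1.e+00]
rel tool mm [-3.020e+01 -3.000e-01 -3.364e+02]
```

View pics/w6.png

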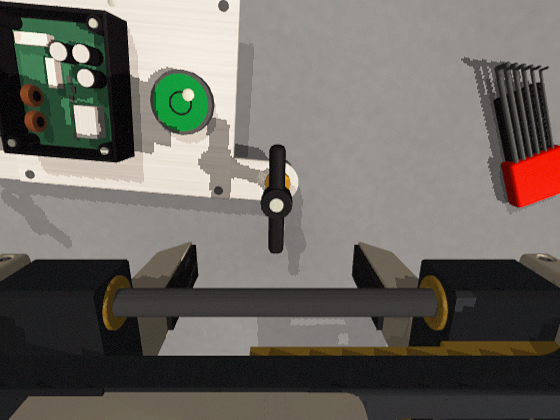

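```bash
cat >> h.py <<'E'
def bub(f,box):
    s=np.load('pics/'+f+'.npz'); im=s['color']; u0,v0,u1,v1=box; c=im[v0:v1,u0:u1].astype(int)
    k=8; c=cv2.resize(im[v0:v1,u0:u1],None,fx=k,fy=k,interpolation=cv2.INTER_CUBIC).astype(int)
    cv2.imwrite('pics/z_'+f,c[:,:,::-1])
    r,g,b=c[...,0],c[...,1],c[...,2]
    green=((g>r+50)&(g>b+50)).astype(np.uint8)
    hull=cv2.convexHull(max(cv2.findContours(green,0,1)[0],key=cv2.contourArea)); m=np.zeros_like(green); cv2.drawContours(m,[hull],-1,1,-1)
    cen=lambda q:np.array([np.mean(np.nonzero(q)[1]),np.mean(np.nonzero(q)[0])])/k-.44+[u0,v0]
    w=(m>0)&(r>140); face=cv2.fitEllipse(hull); fc=np.array(face[0])/k-.44+[u0,v0]
    dark=(m>0)&(g<100)&(cv2.erode(m,np.ones((3*k,3*k)))>0)
    B=cen(w); D=cen(dark)
    print('face',fc,'ringdark',D,'bub',B)
    for n,q in(('face',fc),('ring',D)):
        d=1000*(atz(s,*B,.0625)-atz(s,*q,.0625))
        a,bb=d[0]/.4,d[1]/.4; S=-a*.32;Dd=bb*.34; print(n,'off',d[:2].round(1),'hL,hR rad',((S+Dd)/2/1.5915).round(2),((S-Dd)/2/1.5915).round(2))
E
python3 -c "
from h import *
bub('w6.png',(140,60,225,145))"
```

```text
face [180.24704605 101.8231073 ] ringdark [177.84942268 104.14411533] bub [187.72752076  94.39569019]
face off [ 7.5 -7.3] hL,hR rad -3.83 0.05
ring off [ 9.9 -9.6] hL,hR rad -5.06 0.08[ WARN:0@0.657] global loadsave.cpp:1063 imwrite_ Unsupported depth image for selected encoder is fallbacked to CV_8U.
```

View pics/z_w6.png

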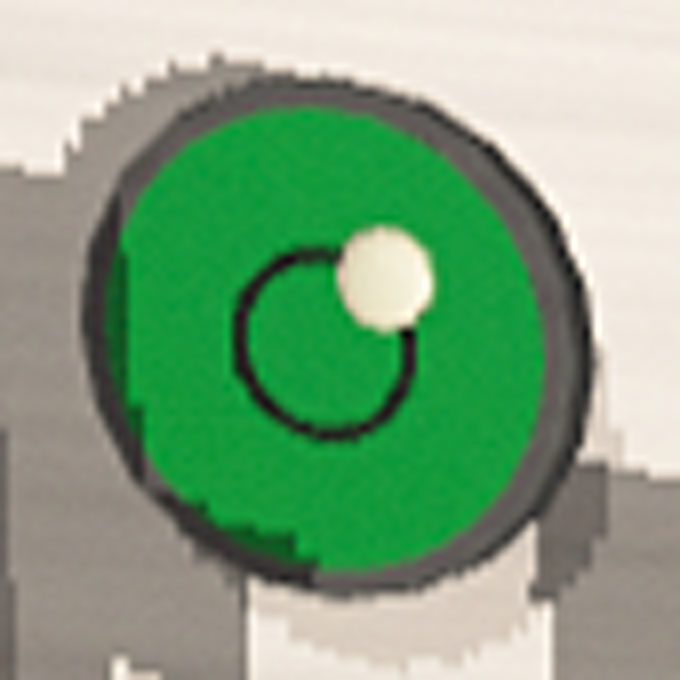

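Request:
{"api": "move_arm", "payload": {"series": [[[-4, 0, -42, 0, 0, 0, -1], [-4, 0, -42, 0, 0, 0, -1], [-4, 0, -42, 0, 0, 0, -1], [-4, 0, -42, 0, 0, 0, -1], [-4, 0, -42, 0, 0, 0, -1], [-4, 0, -42, 0, 0, 0, -1], [-4, 0, -42, 0, 0, 0, -1], [-2, 0, -42, 0, 0, 0, -1], [0, 0, 0, 0, -8.5, 0, -1], [0, 0, 0, 0, -8.5, 0, -1]]]}}

```text
time_s: 10.2
ee_pos: [0.5786, 0.2226, 0.2574]
orientation: [-0.371, 2.003, -2.01]
wrist_force: [0.4, -0.6, 0.5]
gripper_width: 1.003
```

Request:
{"api": "move_arm", "payload": {"series": [[[0, 0, 0, 0, -8.5, 0, -1], [0, 0, 0, 0, -8.5, 0, -1], [0, 0, 0, 0, -8.5, 0, -1], [0, 0, 0, 0, -8.5, 0, -1], [0, 0, 0, 0, -8.5, 0, -1], [0, 0, 0, 0, -8.5, 0, -1], [0, 0, 0, 0, -8.5, 0, -1], [0, 0, 0, 0, -8.5, 0, -1], [0, 0, 0, 0, -8.5, 0, -1], [0, 0, 0, 0, -8.5, 0, -1]]]}}

```text
time_s: 11.2
ee_pos: [0.5776, 0.2241, 0.2633]
orientation: [-1.327, 0.965, -0.99]
wrist_force: [-0.4, 0.5, 0.5]
gripper_width: 0.998
```

Request:
{"api": "move_arm", "payload": {"series": [[[0, 0, 0, 0, -8.5, 0, -1], [0, 0, 0, 0, -8.5, 0, -1], [0, 0, 0, 0, -8.5, 0, -1], [0, 0, 0, 0, -8.5, 0, -1], [0, 0, 0, 0, -8.5, 0, -1], [0, 0, 0, 0, -8.5, 0, -1], [0, 0, 0, 0, -8.5, 0, -1], [0, 0, 0, 0, -8.5, 0, -1], [0, 0, 0, 0, -8.5, 0, -1], [0, 0, 0, 0, -8.5, 0, -1]]]}}

```text
time_s: 12.2
ee_pos: [0.578, 0.2217, 0.2693]
orientation: [-1.568, -0.205, 0.167]
wrist_force: [0.8, -0.2, -0.2]
gripper_width: 1.002
```

```bash
python3 -c "
from h import *
o,M,p=st(.576,.211);snap('wrist','w7.png')
print('tilt fix deg (tool rotvec)',np.degrees(np.cross(M.T@M[:,1],M.T@np.array([0,0,-1]))).round(2))"
```

```text
t 12.2 p [0.578  0.2217 0.2693] zang 103.6 q [ 0.086  0.527 -0.841  1.522  0.423  1.259  0.996] F [ 0.8 -0.2 -0.2] T [ 0.14 -0.13 -0.03] w 1.002
tool y [ 0.0244 -0.0024 -0.9997]
rel tool mm [-4.5 -0.  -9.9]
tilt fix deg (tool rotvec) [ 0.46 -0.    1.33]
```

View pics/w7.png

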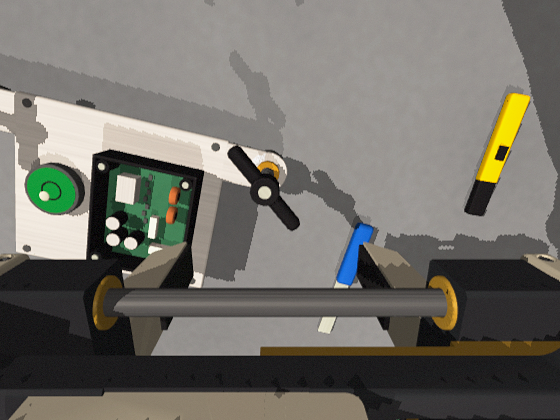

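Left hub top is at (265,191), with bar ends at (233,150) and (294,226).

Run:
```python
from h import *
s=np.load('pics/w7.png.npz')
print(atz(s,265,191,.129)); e1=atz(s,233,150,.122);e2=atz(s,295,226,.122);d=e2-e1
print((e1+e2)/2,np.degrees(np.arctan2(d[1],d[0])))
bub('w7.png',(10,150,95,225))
```

```text
[0.57629555 0.21026113 0.129     ]
[0.57677044 0.21030145 0.122     ] 51.507164164820296
face [ 50.69409042 189.79714066] ringdark [ 51.92031428 189.09685931] bub [ 43.62583166 195.5467986 ]
face off [ 9.  -7.9] hL,hR rad -4.37 -0.16
ring off [10.2 -9.2] hL,hR rad -5.03 -0.09[ WARN:0@0.644] global loadsave.cpp:1063 imwrite_ Unsupported depth image for selected encoder is fallbacked to CV_8U.
```

Request:
{"api": "move_arm", "payload": {"series": [[[-4, 0, -10, 0.5, 0, 1.3, -1], [0, 0, 0, 0, -7.5, 0, -1], [0, 0, 0, 0, -7.5, 0, -1], [0, 0, 0, 0, -7.5, 0, -1], [0, 0, 0, 0, -7.5, 0, -1], [0, 0, 0, 0, -7.5, 0, -1], [0, 30, 0, 0, 0, 0, -1], [0, 30, 0, 0, 0, 0, -1], [0, 30, 0, 0, 0, 0, -1], [0, 0, 0, 0, 0, 0, -1]]]}}

```text
time_s: 13.25
ee_pos: [0.5787, 0.2079, 0.1816]
orientation: [-1.459, -0.703, 0.697]
wrist_force: [-0.2, -0.6, 0.6]
gripper_width: 0.999
```

```bash
python3 -c "
from h import *
o,M,p=st(.5765,.2105);snap('wrist','w8.png')
print('tilt fix deg (tool rotvec)',np.degrees(np.cross(M.T@M[:,1],M.T@np.array([0,0,-1]))).round(2))"
```

```text
t 13.25 p [0.5787 0.2079 0.1816] zang 141.4 q [ 0.168  0.659 -0.953  1.624  0.581  1.161  1.542] F [-0.2 -0.6  0.6] T [ 0.14 -0.04  0.03] w 0.999
tool y [ 0.0052 -0.0017 -1.    ]
rel tool mm [ 0.6 -0.   3.3]
tilt fix deg (tool rotvec) [0.29 0.   0.11]
```

View pics/w8.png

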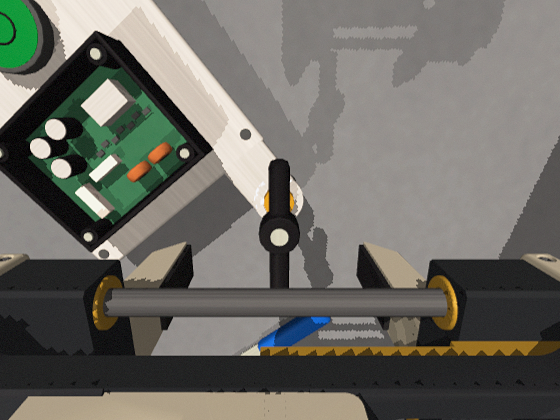

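Request:
{"api": "move_arm", "payload": {"series": [[[1, 20, 3, 0.3, 0, 0.1, -1], [0, 20, 0, 0, 0, 0, -1], [0, 17, 0, 0, 0, 0, 0.1], [0, 0, 0, 0, 0, 0, 0.1], [0, 0, 0, 0, 0, 0, 0.1]]]}}

```text
time_s: 13.8
ee_pos: [0.5813, 0.2142, 0.1315]
orientation: [-1.456, -0.705, 0.687]
wrist_force: [0.2, -0.2, 0.6]
gripper_width: 0.788
```

```bash
python3 -c "
from h import *
o,M,p=st(.5765,.2105);s=snap('wrist','w9.png'); print(atz(s,280,250,.129))
print('tilt fix deg (tool rotvec)',np.degrees(np.cross(M.T@M[:,1],M.T@np.array([0,0,-1]))).round(2))"
```

```text
t 13.8 p [0.5813 0.2142 0.1315] zang 141.1 q [ 0.141  0.711 -0.918  1.671  0.634  1.071  1.491] F [ 0.2 -0.2  0.6] T [ 0.18 -0.08  0.03] w 0.788
tool y [ 0.0101  0.0052 -0.9999]
rel tool mm [-5.8 -0.1  1.4]
[0.57156504 0.20526677 0.129     ]
tilt fix deg (tool rotvec) [0.26 0.   0.59]
```

View pics/w9.png

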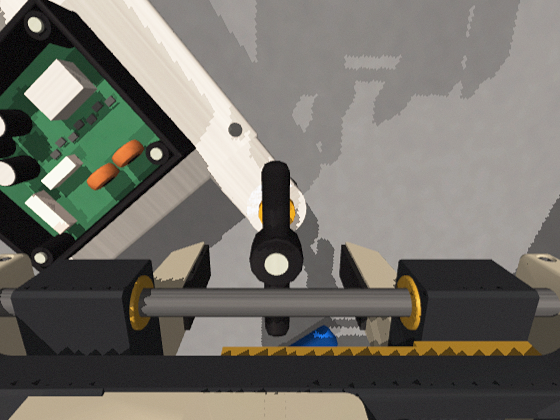

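Request:
{"api": "move_arm", "payload": {"series": [[[-6, 8, 1, 0.2, 0, 0.6, 0.1], [0, 0, 0, 0, 0, 0, 0.1], [0, 0, 0, 0, 0, 0, 1], [0, 0, 0, 0, 0, 0, 1], [0, 0, 0, 0, 0, 0, 1], [0, 0, 0, 0, 0, 0, 1], [0, 0, 0, 0, 0, 0, 1]]], "squeeze": 35}}

```text
time_s: 14.55
ee_pos: [0.5772, 0.2103, 0.1252]
orientation: [-1.458, -0.697, 0.693]
wrist_force: [0.2, -0.3, -1.0]
gripper_width: 0.293
```

```bash
python3 -c "
from h import *
o,M,p=st(.5765,.2105);s=snap('wrist','w10.png')"
```

```text
t 14.55 p [0.5772 0.2103 0.1252] zang 141.0 q [ 0.142  0.715 -0.914  1.682  0.636  1.067  1.487] F [ 0.2 -0.3 -1. ] T [ 0.11 -0.14 -0.04] w 0.293
tool y [ 2.6e-03 -3.0e-04 -1.0e+00]
rel tool mm [-0.3 -0.   0.7]
```

View pics/w10.png

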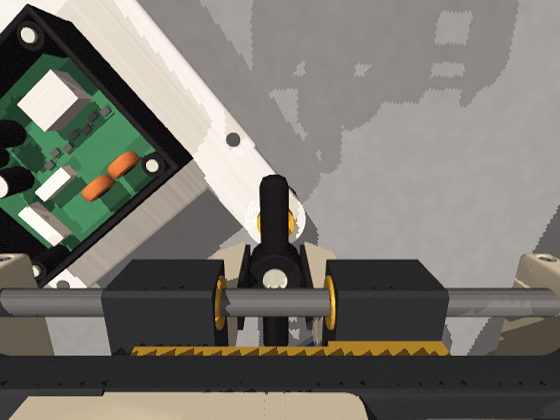

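Request:
{"api": "move_arm", "payload": {"series": [[[0, 0, 0, 0, 4, 0, 1], [0, 0, 0, 0, 8, 0, 1], [0, 0, 0, 0, 8, 0, 1], [0, 0, 0, 0, 8, 0, 1], [0, 0, 0, 0, 8, 0, 1], [0, 0, 0, 0, 8, 0, 1], [0, 0, 0, 0, 8, 0, 1], [0, 0, 0, 0, 8, 0, 1], [0, 0, 0, 0, 8, 0, 1], [0, 0, 0, 0, 8, 0, 1]]]}}

```text
time_s: 15.6
ee_pos: [0.5772, 0.2106, 0.1252]
orientation: [-1.536, 0.377, -0.381]
wrist_force: [0.6, 0.1, -2.1]
gripper_width: 0.295
```

```bash
python3 -c "
from h import *
o,M,p=st(.5765,.2105)"
```

```text
t 15.6 p [0.5772 0.2106 0.1252] zang 62.3 q [-0.048  0.606 -0.583  1.698  0.396  0.954  0.307] F [ 0.6  0.1 -2.1] T [-0.04 -0.15  0.12] w 0.295
tool y [ 2.8e-03  2.0e-04 -1.0e+00]
rel tool mm [-0.5 -0.  -0.4]
```

Request:
{"api": "move_arm", "payload": {"series": [[[0, 0, 0, 0, 8, 0, 1], [0, 0, 0, 0, 8, 0, 1], [0, 0, 0, 0, 8, 0, 1], [0, 0, 0, 0, 8, 0, 1], [0, 0, 0, 0, 8, 0, 1], [0, 0, 0, 0, 8, 0, 1], [0, 0, 0, 0, 8, 0, 1], [0, 0, 0, 0, 8, 0, 1], [0, 0, 0, 0, 8, 0, 1], [0, 0, 0, 0, 8, 0, 1]]]}}

```text
time_s: 16.6
ee_pos: [0.5774, 0.2107, 0.1252]
orientation: [-1.011, 1.47, -1.474]
wrist_force: [1.1, -0.3, -1.5]
gripper_width: 0.291
```

```bash
python3 -c "
from h import *
o,M,p=st(.5765,.2105)"
```

```text
t 16.6 p [0.5774 0.2107 0.1252] zang -20.9 q [-0.29   0.545 -0.215  1.72   0.146  0.889 -0.931] F [ 1.1 -0.3 -1.5] T [-0.02  0.02  0.09] w 0.291
tool y [ 3.7e-03 -6.0e-04 -1.0e+00]
rel tool mm [ 0.5 -0.  -0.8]
```

Request:
{"api": "move_arm", "payload": {"series": [[[0, 0, 0, 0, 8, 0, 1], [0, 0, 0, 0, 8, 0, 1], [0, 0, 0, 0, 8, 0, 1], [0, 0, 0, 0, 8, 0, 1], [0, 0, 0, 0, 8, 0, 1], [0, 0, 0, 0, 8, 0, 1], [0, 0, 0, 0, 8, 0, 1], [0, 0, 0, 0, 8, 0, 1], [0, 0, 0, 0, 0, 0, 1]]]}}

```text
time_s: 17.5
ee_pos: [0.5776, 0.2105, 0.1252]
orientation: [-0.041, 2.196, -2.2]
wrist_force: [1.0, -1.7, -1.2]
gripper_width: 0.296
```

```bash
python3 -c "
from h import *
o,M,p=st(.5765,.2105); snap('scene','s11.png'); snap('side','i11.png'); snap('wrist','w11.png')
a=cv2.imread('pics/s11.png')[220:245,255:290]; a=cv2.resize(a,None,fx=10,fy=10,interpolation=cv2.INTER_CUBIC)
b=cv2.imread('pics/i11.png')[205:230,245:280]; b=cv2.resize(b,None,fx=10,fy=10,interpolation=cv2.INTER_CUBIC)
cv2.imwrite('pics/s11z.png',np.hstack([a,b]))"
```

```text
t 17.5 p [0.5776 0.2105 0.1252] zang -87.6 q [-0.5    0.532  0.089  1.74  -0.055  0.869 -1.917] F [ 1.  -1.7 -1.2] T [-0.03 -0.05 -0.1 ] w 0.296
tool y [ 0.0043 -0.0018 -1.    ]
rel tool mm [ 1.1 -0.  -0. ]
```

View pics/s11z.png

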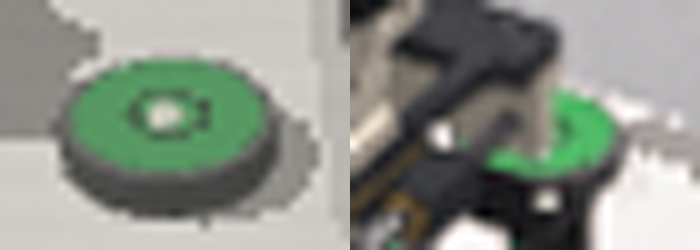

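View pics/w11.png

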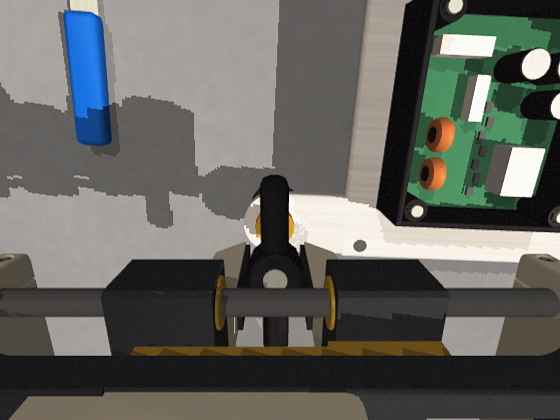

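Request:
{"api": "move_arm", "payload": {"series": [[[0, 0, 0, 0, 0, 0, -1], [0, 0, 0, 0, 0, 0, -1], [0, 0, 0, 0, 0, 0, -1], [0, -10, 0, 0, 0, 0, -1], [0, -30, 0, 0, 0, 0, -1], [0, -30, 0, 0, 0, 0, -1], [0, -30, 0, 0, 0, 0, -1], [0, -20, 0, 0, 0, 0, -1], [0, 0, 20, 0, 0, 0, -1], [0, 0, 40, 0, 0, 0, -1]]]}}

```text
time_s: 18.65
ee_pos: [0.5794, 0.1575, 0.2546]
orientation: [-0.068, 2.189, -2.18]
wrist_force: [1.0, -0.7, 0.6]
gripper_width: 0.997
```

Request:
{"api": "move_arm", "payload": {"series": [[[0, 0, 40, 0, 0, 0, -1], [0, 0, 40, 0, 0, 0, -1], [0, 0, 40, 0, 0, 0, -1], [0, 0, 40, 0, 0, 0, -1], [0, 0, 0, 0, 0, 0, -1]]]}}

```text
time_s: 19.15
ee_pos: [0.5911, -0.0135, 0.2599]
orientation: [-0.058, 2.185, -2.179]
wrist_force: [-0.1, 0.1, 0.3]
gripper_width: 1.005
```

```bash
python3 -c "
from h import *
o,M,p=st(.5765,.2105); s=snap('wrist','w12.png'); print(proj(s,[.651,-.0286,.0625]))"
```

```text
t 19.15 p [ 0.5911 -0.0135  0.2599] zang -86.2 q [-0.186  0.359  0.164  1.656 -0.067  1.119 -1.509] F [-0.1  0.1  0.3] T [-0.01  0.11  0.04] w 1.005
tool y [ 0.0121  0.0032 -0.9999]
rel tool mm [-2.000e-01  5.000e-01 -2.244e+02]
[[292.55169826 132.54073216]]
```

View pics/w12.png

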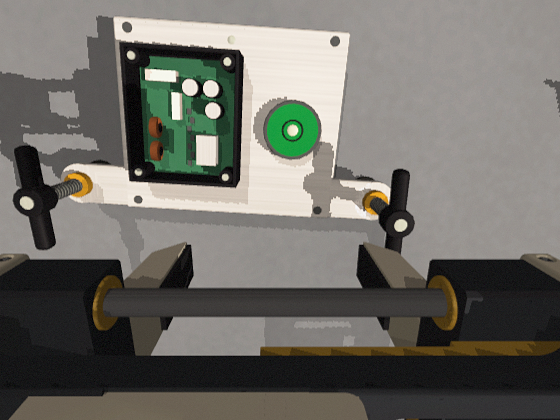

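```bash
python3 -c "
from h import *
bub('w12.png',(260,98,325,163))" 2>/dev/null
```

```text
face [292.07805496 129.61512619] ringdark [292.05937285 129.99244696] bub [292.26358796 129.91783179]
face off [-0.3 -0.2] hL,hR rad 0.02 0.13
ring off [ 0.1 -0.2] hL,hR rad -0.08 0.03
```

View pics/z_w12.png

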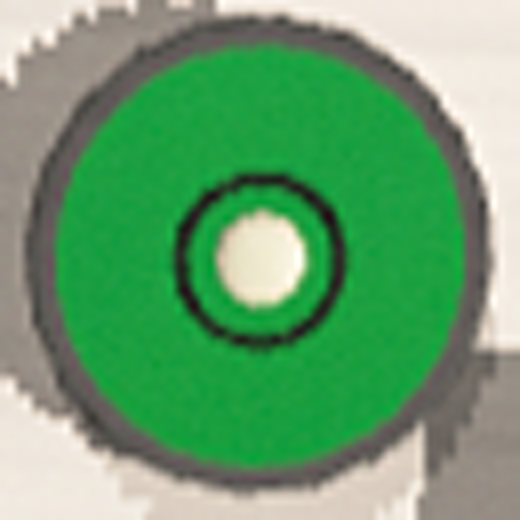

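The bubble is centred in the ring to within about 0.3 mm. The arm is clear at z = 0.26 m, so I'll hand it in.

```bash
python3 -c "
from rig import job; print(job.close_job())"
```

```text
the job is handed in; nothing more can be done
None
```

The table is level: the last overhead wrist picture shows the bubble wholly inside the black ring, about 0.3 mm from its centre (the limit is 4 mm). I gripped each T handle at its hub and turned it clockwise, the right one about 187° and the left one about 229°, then released and raised the arm clear.

- **Forces and time:** wrist force readings stayed near 2 N, and I handed in at about 19 s of the allowed 64 s.
- **Power unit and loose tools:** the fingers stayed about 19 mm or more above the power unit. The arm never went down near the hex keys, the knife or the pry tool, though I took no final picture of them.
- **Disagreements:** my bubble readings at the start and midway differed by up to about 2.5 mm between views. The automatic ring-centre estimate was also off in the oblique views. In the final view, the face centre and ring centre agreed to about 0.4 mm.

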